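Load a relay into its test carrier and lay the carrier in the sloping test stand

ROBOT

A 7-joint arm with a two-finger parallel gripper is mounted at the origin on a cart in front of the work surface, level with it; the furniture and walls round the work are solid. World frame = base frame: x ahead of the robot, y to its left, z up, the work surface at z = 0. Lengths are in m, angles in rad, forces in N, time in s.
With the tool pointing down it reaches from about 0.425 to 0.925 m from the base axis. Payload 6.8 kg.
Tool frame: the origin (TCP) lies at the very end of the fingers, on their centre line; the grasp point (between the pads) lies 19 mm behind it (r.tcp_to_grasp is the distance from the TCP to the grasp point, in m); z points along the fingers, y is the line along which they close (so a half turn about z gives the same grasp; the last joint's range is limited). The gripper opens to 85 mm and grips with 20 to 120 N. Pads are 22 mm wide; open, the fingers measure 114 mm over their backs; the gripper's body (76 mm by 85 mm) begins 54 mm behind the grasp point. The pads swing forward as they close: fully open they stand 13 mm farther back than shut.
Start: joints at [1.192, 0.477, 0.022, 1.555, -0.011, 1.109, -0.083], TCP at [0.181, -0.65, 0.231] pointing down, gripper open.
Joint ranges: [-2.96, 2.96], [-0.34, 2.1], [-1.41, 1.46], [0.24, 2.44], [-1.37, 4.51], [0.17, 1.92], [-2.96, 2.96]. Speed limits (rad/s): [2.39, 2.39, 3.14, 3.14, 3.14, 3.14, 3.14].

INTERFACE

Orientations are given as a rotation vector (axis times angle).
In Python, from bench import r gives the robot as it stands.
- The arm moves only by the tool step_arm, never from a script. Its argument "moves" is a list of rows, each a list of 7 numbers: the shift along the tool's x, y, z in mm, then the turn, a rotation vector about the tool's x, y, z in rad, then the finger opening in mm, from 0 to 85.4. A call has 1 to 8 rows; each row is the pose to reach, as a shift and turn from the pose commanded when the call began, along the tool's axes at that moment; what a row does not reach only later rows make up. A row lasts 1/10 s, in which the tool goes at most 50 mm and 8.59 degrees, less where a joint would pass 70% of its speed; a pose out of reach is approached as far as the arm can. A call with a gripper value outside its range is refused whole. The fingers move at their own pace and stop on an object; "grip_force" is the grip in N (left out, the last holds). Time passes only in rows, so rows that repeat a pose let the fingers close. It gives the time, the measured TCP pose, the force, the opening and the grip force at its end, in the units of the state.
- r.get_obs(): the state, without advancing time (a new reading comes with each control period).
- r.grab_frame(name): name is "scene" or "top" or "wrist"; returns a dict with "image" (480x640x3 uint8, red, green, blue), "depth" (480x640 float32, m along the optical axis (not along the pixel's ray), 0 where there is no reading), "mtx" (3x3 intrinsics, pixels), "rvec" (rotation vector, rad) and "tvec" (3), from world to camera coordinates, as OpenCV has them. Camera axes: x right, y down, z forward; pixel columns grow to the right and rows downward; lengths in m; the calibration is good to about 2 mm. The wrist camera is an equidistant fisheye: a pixel r from the principal point sees the ray r / f radians off the axis. A picture is of the moment at which its call begins.
- r.hand_in(): hands the job in; it is judged then, once.
The state is a dict: "clock": time; "joints": joint angles; "qvel": joint speeds; "tau": joint torques, N m; "tcp_pos": TCP position; "orientation": TCP orientation; "contact_force": force on the tool from outside, world axes, zero at the start; "moment": the same for the moment, N m; "grip_width": finger opening in m; "gripper_force": force on a finger pad.
Only numpy, scipy, OpenCV 4.12 (cv2) and the standard library are available. Lean on these libraries where they do the work, as an engineer would, in place of code of your own. Each camera call takes 0.05 s, during which the arm holds its last target. There are 200 camera calls.

TASK

On the bench, stand the white relay upright in the square pocket of the black carrier and let go of it. Then lift the loaded carrier by its orange fin and lay it flat in the sloping cradle of the test stand, relay at the low end, its front edge down against the front ledge; lay it down in the grip rather than dropping it, and then let go. Leave the other things on the bench where they are.

Things in the scene. Friction and masses are not known exactly. Their poses are not given: they have to be found in the camera images.
- relay: White plug-in relay, a block 28 x 28 mm and 48 mm tall, about 60 g, loose, standing upright on one of two thin mats (blue at the left, green at the right, both 2.4 mm thick). Origin: centre of its underside; z up through its height, x and y square to its side faces. Any of its four side faces may face any way in the pocket.
- carrier: Loose black plastic carrier (sled), about 200 g, lying on the other mat (2.4 mm thick): base plate 100 (x) x 64 (y) x 8 mm with a square pocket towards -x and an orange grip fin towards +x. Origin: centre of its underside, z up. Its front edge, next to the pocket, is at x = -50 mm.
- carrier_pocket (a point): Centre of the carrier's pocket floor, at carrier x = -22, y = 0, z = 8 mm. Pocket inside 31 (x) x 32 (y) mm, square to the carrier. Walls fore and aft (x) stand straight to 22 mm above the floor, then a grey lip flares out to 28 mm; the side walls (y) are low: straight to 9 mm, lip to 15 mm, so the relay is best held across the carrier's y. About 43 x 43 mm overall.
- carrier_fin (a point): Middle of the upright orange fin, at carrier x = +28, y = 0, z = 36 mm. Fin 34 mm long in the carrier's x, 12 mm thick in y (grip across y), top at carrier z = 49 mm; low foot 40 x 22 mm up to z = 12.5 mm.
- stand: Fixed test stand: grey base plate 150 (x) x 100 (y) mm with its top at z = 12 mm, carrying the sloping cradle on short legs; front (low side, with a black and a red socket) towards -x. Origin: centre of its underside on the bench, z up. Keep clear of the big fixed green instrument case behind it to the left, 290 mm tall: its nearest corner is at about x = 0.60, y = 0.14 m, and its front runs back to about x = 0.71, y = 0.48 m.
- cradle: Sloping aluminium bed with blue rims, fixed on the stand, facing the robot. Tilted frame: x uphill along the bed (25 degrees above level, away from the robot), y across, z square out of the bed. Origin: on the bed's surface, 68 mm above the bench, where the carrier's origin lies, axes parallel, when the carrier is fully home. Bed from x = -58 to +54 mm; its back is open.
- cradle_ledge (a point): Foot of the front ledge's inner face, at cradle x = -51, y = 0, z = 0 mm. Ledge 9 mm high above the bed, with small brass contacts drawn on it that do not obstruct. The blue side rims have inner faces at cradle y = +-36 mm (4 mm play each side of the carrier) and stand 10 mm above the bed.
- side_cutters: Bystander: side cutters with red handles, 129 x 75 x 12 mm, loose; origin at the centre of the underside.
- wick_reel: Bystander: small blue disc-shaped reel, 42 mm across, 12 mm high, loose; origin at the centre of the underside.
- tape_black: Bystander: roll of black tape, 67 mm across, 19 mm high, loose; origin at the centre of the underside.
- flux_bottle: Bystander: amber bottle with black spout, 40 mm across, 100 mm tall, loose; origin at the centre of the underside.
- spool_tin: Bystander: spool with yellow flanges, 48 mm across, 58 mm tall, loose; origin at the centre of the underside.

How it is judged:
On the way, in this order (a step that is already met when the one before it is completed fails the run):
1. the relay stands upright on the floor of the carrier's pocket, let go, while the carrier lies on the bench (x of relay in the frame of carrier between -0.028 and -0.016 m and y of relay in the frame of carrier between -0.006 and 0.006 m and z of relay in the frame of carrier between 0.004 and 0.013 m and angle between the z axis of relay and the z axis of carrier, either way round below 0.22 rad and height (world z) of carrier below 0.006 m and angle between carrier's own z axis and vertical below 0.06 rad and contact force between the fingers and relay below 0.1 N), for 0.2 s.
2. the carrier, with the relay in its pocket, lies in the sloping cradle while the fingers still hold it (x of relay in the frame of carrier between -0.028 and -0.016 m and y of relay in the frame of carrier between -0.006 and 0.006 m and z of relay in the frame of carrier between 0.004 and 0.013 m and angle between the z axis of relay and the z axis of carrier, either way round below 0.22 rad and x of carrier in the frame of cradle between -0.005 and 0.025 m and y of carrier in the frame of cradle between -0.008 and 0.008 m and z of carrier in the frame of cradle between -0.004 and 0.005 m and angle between the z axis of carrier and the z axis of cradle, either way round below 0.12 rad and angle between the x axis of carrier and the x axis of cradle, either way round below 0.14 rad and x of relay in the frame of cradle below 0 m and contact force between the fingers and carrier above 0.5 N), for 0.1 s.
At the end, for the whole second after the job is handed in: Carrier flat in the cradle (within 5 mm of the bed, 7 degrees), relay end downhill, front edge within 8 mm of its place at the ledge; relay upright in the pocket (6 mm of its centre, 5 mm of its floor, 12 degrees); all released and at rest (x of relay in the frame of carrier between -0.028 and -0.016 m and y of relay in the frame of carrier between -0.006 and 0.006 m and z of relay in the frame of carrier between 0.004 and 0.013 m and angle between the z axis of relay and the z axis of carrier, either way round below 0.22 rad and x of carrier in the frame of cradle between -0.005 and 0.008 m and y of carrier in the frame of cradle between -0.008 and 0.008 m and z of carrier in the frame of cradle between -0.004 and 0.005 m and angle between the z axis of carrier and the z axis of cradle, either way round below 0.12 rad and angle between the x axis of carrier and the x axis of cradle, either way round below 0.14 rad and x of relay in the frame of cradle below 0 m and linear speed of each of carrier, relay below 0.02 m/s); the robot touches nothing.
It fails at once if a bystander is moved by more than 40 mm (distance of any of side_cutters, wick_reel, tape_black, flux_bottle, spool_tin from where it was at the start of the episode above 0.04 m).
It also fails if it takes over 58 s, if anything falls off the work surface, if the arm or the gripper's body presses on something with over 40 N, if the wrist force passes 120 N, or if a joint passes its speed limit or range.

## Working session

There is one attempt and no reset: what is moved stays moved. The work goes in short steps, Python scripts to look and compute and a tool call to move; the robot and the scene stay as the last step left them, time stands still between calls to the robot, and variables do not carry over. Pictures are saved under pics/ and viewed, at most 13 in all, crops included, and the job is handed in when it is done.

Besides the shell and the picture viewer there is one more tool, called after "Call:" in YAML: its name, and indented under it one key for each argument. step_arm: Moves the arm, as the interface text tells. Its arguments: {"type":"object","properties":{"moves":{"type":"array","items":{"type":"array","items":{"type":"number"}}},"grip_force":{"type":"number"}},"required":["moves"]}

```bash
mkdir -p pics; ls
cat > h.py <<'E'
import numpy as np, cv2
from scipy.spatial.transform import Rotation as R
from bench import r
def cloud(f):
    d=f["depth"]; K=f["mtx"]; v,u=np.indices(d.shape)
    P=np.stack([(u-K[0,2])/K[0,0]*d,(v-K[1,2])/K[1,1]*d,d],-1)
    M=cv2.Rodrigues(np.asarray(f["rvec"],float))[0]
    return (P-np.ravel(f["tvec"]))@M
E
python3 - <<'E'
from h import *
o=r.get_obs(); print(o["clock"],o["tcp_pos"],o["orientation"])
for n in("top","scene"):
    f=r.grab_frame(n); cv2.imwrite(f"pics/{n}0.png",f["image"][...,::-1]); np.savez(f"{n}0.npz",**f)
    M=cv2.Rodrigues(np.asarray(f["rvec"],float))[0]; print(n,-M.T@np.ravel(f["tvec"]),M[2],f["mtx"][0,0])
E
```

```text
pics
0.0 [ 0.18042932 -0.64981425  0.23027163] [-3.11096698e+00 -4.23893452e-01  5.49291451e-04]
top [ 0.45599032 -0.02844105  1.40007211] [ 0.04688088  0.01578273 -0.99877579] 555.4069321819816
scene [-0.35969126 -0.8904992   0.65884854] [ 0.6445059   0.64065305 -0.41734376] 562.1754937484205
```

View pics/top0.png

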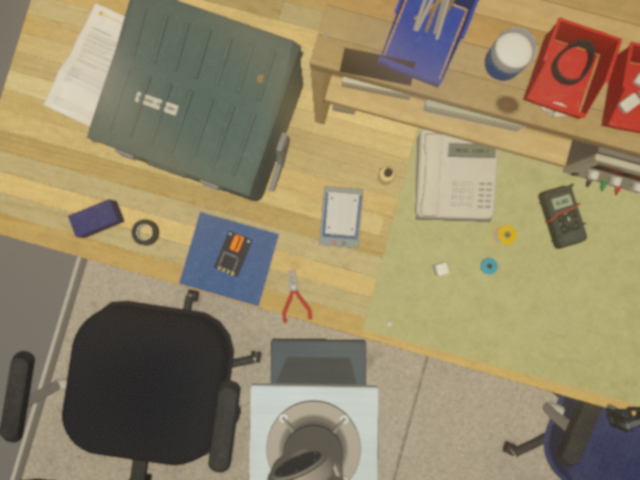

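View pics/scene0.png

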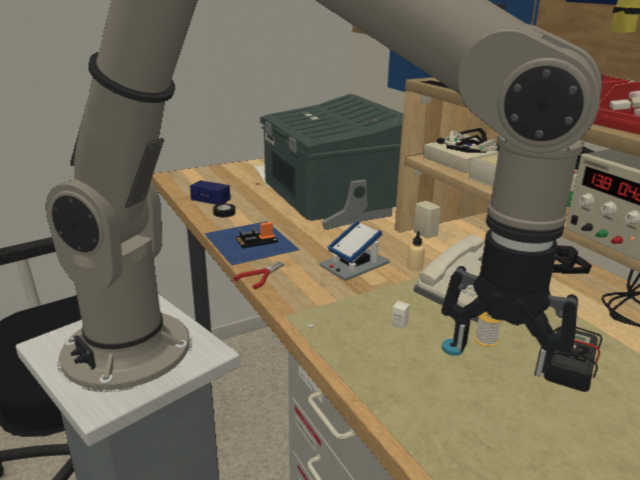

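Top view: relay (441,269), carrier (235,254) with fin at (237,241), stand (342,215), cutters (296,300), bottle (386,175), spool (507,235), reel (489,266). Now I'll measure from the depth clouds.

```bash
cat > m.py <<'E'
from h import *
def rect(P,mask,name):
    q=P[mask][:,:3]; rc=cv2.minAreaRect((q[:,:2]*1000).astype(np.float32)); print(name,len(q),"med",q.mean(0).round(4),"zr",np.percentile(q[:,2],[2,50,98]).round(4),"rect",np.round(rc[0],1),np.round(rc[1],1),round(rc[2],1))
f=dict(np.load("top0.npz")); P=cloud(f); I=cv2.cvtColor(f["image"],cv2.COLOR_RGB2HSV).astype(int)
H,S,V=I[...,0],I[...,1],I[...,2]
def box(u0,u1,v0,v1):
    m=np.zeros(H.shape,bool); m[v0:v1,u0:u1]=1; return m
b=box(430,455,258,282)
rect(P,b&(P[...,2]>.04),"relay")
b=box(205,265,225,285)
rect(P,b&(H<20)&(S>150)&(V>120),"fin")
rect(P,b&(V<75),"carrier black")
rect(P,box(180,280,210,306)&(H>95)&(H<125)&(S>90),"bluemat")
rect(P,box(315,370,180,250)&(P[...,2]>.035),"cradle")
rect(P,box(315,370,180,250)&(H>95)&(H<125)&(S>90)&(P[...,2]>.02),"cradle blue")
q=P[box(332,352,200,232)]; n=np.linalg.svd(q-q.mean(0))[2][2]; print("bed n",n,q.mean(0))
for n,b in dict(cut=box(280,315,270,325),bottle=box(375,400,162,188),spool=box(494,520,222,248),reel=box(478,500,256,277),case=box(90,305,0,200)).items(): rect(P,b&(P[...,2]>.008),n)
print("bench z",np.median(P[245:255,380:390,2]),np.median(P[280:300,450:470,2]),np.median(P[330:340,290:300,2]))
for (u0,u1,v0,v1,n) in [(205,270,220,290,"c"),(310,375,175,255,"s"),(420,465,250,290,"r")]:
    cv2.imwrite(f"pics/{n}.png",cv2.resize(f["image"][v0:v1,u0:u1,::-1],None,fx=6,fy=6,interpolation=cv2.INTER_CUBIC))
a=[cv2.resize(cv2.imread(f"pics/{n}.png"),(266,300)) for n in "csr"]; cv2.imwrite("pics/m.png",np.hstack(a))
E
python3 m.py
```

```text
relay 140 med [ 0.446  -0.3041  0.0596] zr [0.044  0.0503 0.0554] rect [ 443.2 -176.3] [ 31.5 295.2] 1.1
fin 166 med [0.5026 0.195  0.0306] zr [0.0056 0.0269 0.0548] rect [503.3 197.8] [27.3 40.5] 72.2
carrier black 91 med [0.4567 0.2117 0.0404] zr [0.0039 0.0097 0.2926] rect [447.4 111. ] [270.1  71. ] 78.8
bluemat 1934 med [0.4144 0.2373 0.0104] zr [-0.004   0.0018  0.0081] rect [416.9 154.8] [354.6 121.1] 83.2
cradle 1640 med [ 0.571  -0.0617  0.0785] zr [0.0462 0.0684 0.0958] rect [539.4 -59.4] [ 85.9 170.9] 85.7m.py:3: RuntimeWarning: Mean of empty slice.
  q=P[mask][:,:3]; rc=cv2.minAreaRect((q[:,:2]*1000).astype(np.float32)); print(name,len(q),"med",q.mean(0).round(4),"zr",np.percentile(q[:,2],[2,50,98]).round(4),"rect",np.round(rc[0],1),np.round(rc[1],1),round(rc[2],1))
  ret = um.true_divide(
Traceback (most recent call last):
  File "m.py", line 15, in <module>
    rect(P,box(315,370,180,250)&(H>95)&(H<125)&(S>90)&(P[...,2]>.02),"cradle blue")
    ~~~~^^^^^^^^^^^^^^^^^^^^^^^^^^^^^^^^^^^^^^^^^^^^^^^^^^^^^^^^^^^^^^^^^^^^^^^^^^^
  File "m.py", line 3, in rect
    q=P[mask][:,:3]; rc=cv2.minAreaRect((q[:,:2]*1000).astype(np.float32)); print(name,len(q),"med",q.mean(0).round(4),"zr",np.percentile(q[:,2],[2,50,98]).round(4),"rect",np.round(rc[0],1),np.round(rc[1],1),round(rc[2],1))
                                                                                                                            ~~~~~~~~~~~~~^^^^^^^^^^^^^^^^^^
IndexError: index -1 is out of bounds for axis 0 with size 0
```

```bash
sed -i 's/^def rect.*/&\n    mask=mask\&(f["depth"]>0.3)\&(P[...,2]<0.4)\n    if mask.sum()<5: print(name,"few"); return/; s/^q=P\[box(332,352,200,232)\]/&; q=q[(q[:,2]>.03)\&(q[:,2]<.13)]/' m.py; python3 m.py
```

```text
relay 139 med [ 0.446  -0.3061  0.05  ] zr [0.044  0.0503 0.0549] rect [ 446.4 -307. ] [27.6 28.8] 16.1
fin 166 med [0.5026 0.195  0.0306] zr [0.0056 0.0269 0.0548] rect [503.3 197.8] [27.3 40.5] 72.2
carrier black 89 med [0.4567 0.2171 0.0098] zr [0.0039 0.0097 0.0155] rect [467.5 210.2] [58.1 61.5] 67.1
bluemat 1922 med [0.4141 0.239  0.0018] zr [-0.004   0.0018  0.0078] rect [433.8 227.8] [196.8 117.9] 76.7
cradle 1628 med [ 0.5718 -0.062   0.0687] zr [0.0462 0.0684 0.0941] rect [571.3 -61.9] [ 85.9 106.9] 85.7
cradle blue few
bed n [-0.42247818  0.03275014  0.90578122] [ 0.57040044 -0.06342177  0.06582232]
cut 325 med [0.3701 0.0515 0.0109] zr [0.0081 0.0105 0.0163] rect [375.4  53.2] [127.2  74. ] 8.3
bottle 261 med [ 0.672  -0.1692  0.058 ] zr [0.0146 0.0576 0.0912] rect [ 675.9 -171.6] [40.6 39.9] 19.5
spool 378 med [ 0.5299 -0.4584  0.052 ] zr [0.0098 0.0585 0.0652] rect [ 525.8 -465.2] [60.  47.8] 41.0
reel 222 med [ 0.4547 -0.4304  0.0135] zr [0.009  0.0133 0.0196] rect [ 456.1 -434.7] [41.9 49.3] 14.7
case 31221 med [0.7973 0.24   0.2677] zr [0.0611 0.2774 0.309 ] rect [853.  306.7] [569.1 506.4] 88.1
bench z 0.0007882973530961145 0.0017647452678660495 -0.7841537128896576
```

View pics/m.png

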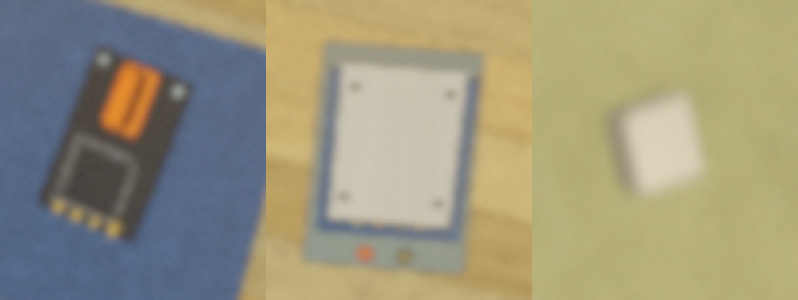

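Crops: the carrier lies with its fin up and to the right in the image (yaw ≈ -20°), the stand is at about -4.4°, and the relay is at about 16°, which already matches the tool yaw. I'll move over the relay.

```bash
cat >> h.py <<'E'
def down(a): return R.from_euler('z',a,degrees=True)*R.from_euler('x',180,degrees=True)
def delta(p,T,p0=None,T0=None):
    o=r.get_obs(); p0=o["tcp_pos"] if p0 is None else p0; T0=R.from_rotvec(o["orientation"]) if T0 is None else T0
    print("shift mm",(T0.inv().apply(np.array(p)-p0)*1000).round(1),"turn",(T0.inv()*T).as_rotvec().round(4))
def st():
    o=r.get_obs(); T=R.from_rotvec(o["orientation"]); x=T.apply([1,0,0]); print(round(o["clock"],2),"tcp",np.round(o["tcp_pos"],4),"yawx",np.degrees(np.arctan2(x[1],x[0])).round(2),"zax",T.apply([0,0,1]).round(3),"F",np.round(o["contact_force"],1),"w",round(o["grip_width"]*1000,1),"q",np.round(o["joints"],2))
E
python3 -c "
from h import *
delta([.446,-.3065,.15],down(16)); st()"
```

```text
shift mm [ 347.8 -259.7   80.8] turn [-0.0017  0.0001 -0.0084]
0.1 tcp [ 0.1804 -0.6499  0.2304] yawx 15.52 zax [-0.001  0.002 -1.   ] F [ 0.1 -0.1  0.6] w 85.4 q [ 1.19  0.48  0.02  1.56 -0.01  1.11 -0.08]
```

Call:
step_arm:
  moves:
    - [348,-260,81,0,0,-0.008,85]
    - [348,-260,81,0,0,-0.008,85]
    - [348,-260,81,0,0,-0.008,85]
    - [348,-260,81,0,0,-0.008,85]
    - [348,-260,81,0,0,-0.008,85]
    - [348,-260,81,0,0,-0.008,85]
    - [348,-260,81,0,0,-0.008,85]
    - [348,-260,81,0,0,-0.008,85]

```text
clock: 0.9
tcp_pos: [0.4218, -0.3377, 0.1576]
orientation: [-3.111, -0.436, 0.0]
contact_force: [0.7, 0.3, 0.3]
grip_width: 0.0853
gripper_force: 0.0
```

```bash
python3 -c "
from h import *
delta([.446,-.3065,.15],down(16)); st()"
```

```text
shift mm [ 31.8 -23.3   7.5] turn [-0.      0.0001 -0.0007]
0.9 tcp [ 0.4218 -0.3377  0.1576] yawx 15.96 zax [-0.  0. -1.] F [0.7 0.3 0.3] w 85.3 q [ 0.66  0.35 -0.12  1.94  0.05  0.85 -0.78]
```

Call:
step_arm:
  moves:
    - [32,-23,8,0,0,0,85]
    - [32,-23,8,0,0,0,85]

```text
clock: 1.1
tcp_pos: [0.4492, -0.3018, 0.1488]
orientation: [-3.105, -0.452, -0.001]
contact_force: [0.4, -0.1, -0.2]
grip_width: 0.0853
gripper_force: 0.0
```

```bash
cat >> h.py <<'E'
def fcloud(f):
    d=f["depth"]; K=f["mtx"]; v,u=np.indices(d.shape)
    x=(u-K[0,2])/K[0,0]; y=(v-K[1,2])/K[1,1]; t=np.hypot(x,y)+1e-9
    s=np.tan(np.minimum(t,1.5))/t
    P=np.stack([x*s*d,y*s*d,d],-1); M=cv2.Rodrigues(np.asarray(f["rvec"],float))[0]
    return (P-np.ravel(f["tvec"]))@M
def wrist(name):
    f=r.grab_frame("wrist"); cv2.imwrite(f"pics/{name}.png",f["image"][...,::-1]); np.savez(name+".npz",**f); return f,fcloud(f)
def rc(P,m):
    q=P[m]; c=cv2.minAreaRect((q[:,:2]*1000).astype(np.float32)); print(m.sum(),"mean",q.mean(0).round(4),"rect",np.round(c[0],1),np.round(c[1],1),round(c[2],1))
E
python3 -c "
from h import *
st(); f,P=wrist('w1'); print(f['mtx'][0,0])
near=(abs(P[...,0]-.446)<.04)&(abs(P[...,1]+.3065)<.04)&(f['depth']>0)
rc(P,near&(P[...,2]>.047)&(P[...,2]<.056))
print(np.median(P[near&(P[...,2]<.03)][:,2]))"
```

```text
1.1 tcp [ 0.4492 -0.3018  0.1488] yawx 16.55 zax [ 0.     0.004 -1.   ] F [ 0.4 -0.1 -0.2] w 85.3 q [ 0.59  0.36 -0.14  1.95  0.06  0.84 -0.86]
371.64829954431775
1543 mean [ 0.4481 -0.3061  0.0512] rect [ 447.4 -306.6] [27.8 27.5] 16.0
0.0035897388643967116
```

View pics/w1.png

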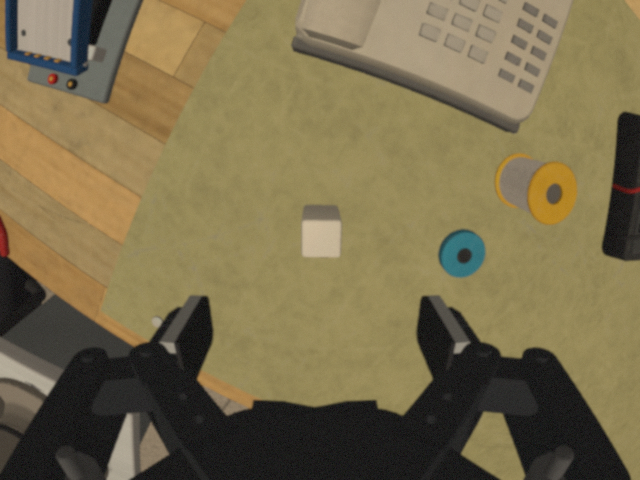

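The wrist view shows the relay top at (321,240), centred between the fingers and clear of the reel (462,253). Now I'll compute the descent.

```bash
python3 -c "
from h import *
st(); delta([.4474,-.3064,.021],down(16))"
```

```text
1.15 tcp [ 0.4471 -0.3052  0.1492] yawx 16.34 zax [-0.001  0.002 -1.   ] F [-0.6 -1.4 -0.1] w 84.8 q [ 0.6   0.36 -0.14  1.95  0.06  0.84 -0.86]
shift mm [ -0.    1.5 128.2] turn [-0.0019  0.0002  0.0059]
```

Call:
step_arm:
  moves:
    - [0,0,45,0,0,0,85]
    - [0,0,90,0,0,0,85]
    - [0,0,90,0,0,0,85]
    - [0,0,90,0,0,0,85]

```text
clock: 1.55
tcp_pos: [0.4446, -0.3093, 0.0602]
orientation: [-3.111, -0.434, 0.003]
contact_force: [0.0, -1.0, 0.6]
grip_width: 0.085
gripper_force: 0.0
```

```bash
python3 -c "
from h import *
st(); delta([.4474,-.3064,.021],down(16))"
```

```text
1.55 tcp [ 0.4446 -0.3093  0.0602] yawx 15.88 zax [-0.002  0.    -1.   ] F [ 0.  -1.   0.6] w 85.0 q [ 0.59  0.49 -0.12  2.    0.09  0.65 -0.89]
shift mm [ 3.6 -2.  39.2] turn [-0.0009  0.0016 -0.0021]
```

Call:
step_arm:
  moves:
    - [2,-1,20,0,0,0,85]
    - [2,-1,39,0,0,0,85]
    - [2,-1,39,0,0,0,85]
    - [2,-1,39,0,0,0,85]

```text
clock: 1.95
tcp_pos: [0.4482, -0.3081, 0.0231]
orientation: [3.109, 0.435, 0.003]
contact_force: [0.1, -0.1, 0.2]
grip_width: 0.0846
gripper_force: 0.0
```

```bash
python3 -c "
from h import *
st(); delta([.4474,-.3064,.021],down(16))"
```

```text
1.95 tcp [ 0.4482 -0.3081  0.0231] yawx 15.93 zax [ 0.002 -0.002 -1.   ] F [ 0.1 -0.1  0.2] w 84.6 q [ 0.58  0.56 -0.11  2.01  0.11  0.58 -0.9 ]
shift mm [-0.3 -1.9  2.1] turn [ 0.0022 -0.0017 -0.0013]
```

Call:
step_arm:
  moves:
    - [0,-1,2,0,0,0,85]
    - [0,-1,2,0,0,0,26]
    - [0,-1,2,0,0,0,26]
    - [0,-1,2,0,0,0,26]
    - [0,-1,2,0,0,0,26]
    - [0,-1,2,0,0,0,26]
    - [0,-1,2,0,0,0,26]
    - [0,-1,2,0,0,0,26]
  grip_force: 30

```text
clock: 2.75
tcp_pos: [0.4472, -0.3061, 0.0192]
orientation: [3.111, 0.437, 0.0]
contact_force: [-1.7, 0.2, 5.0]
grip_width: 0.0278
gripper_force: 30.2
```

```bash
python3 -c "
from h import *
st(); print(r.get_obs()['gripper_force'])"
```

```text
2.75 tcp [ 0.4472 -0.3061  0.0192] yawx 15.97 zax [ 0. -0. -1.] F [-1.7  0.2  5. ] w 27.8 q [ 0.57  0.56 -0.11  2.02  0.11  0.57 -0.91]
30.203821063041687
```

```bash
python3 -c "
from h import *
delta([.42,.23,.19],down(-20))"
```

```text
shift mm [ 121.5 -522.8 -170.9] turn [ 2.000e-04 -3.000e-04  6.279e-01]
```

Call:
step_arm:
  moves:
    - [0,0,-40,0,0,0,26]
    - [0,0,-90,0,0,0,26]
    - [0,0,-140,0,0,0,26]
    - [0,0,-160,0,0,0,26]

```text
clock: 3.15
tcp_pos: [0.4487, -0.307, 0.1834]
orientation: [3.107, 0.436, 0.008]
contact_force: [0.6, -0.8, -0.3]
grip_width: 0.0276
gripper_force: 30.1
```

```bash
python3 -c "
from h import *
st();delta([.42,.23,.19],down(-20))"
```

```text
3.15 tcp [ 0.4487 -0.307   0.1834] yawx 15.96 zax [ 0.005 -0.003 -1.   ] F [ 0.6 -0.8 -0.3] w 27.6 q [ 0.6   0.32 -0.14  1.92  0.06  0.9  -0.86]
shift mm [ 120.1 -524.2   -8.4] turn [ 0.003  -0.0057  0.6276]
```

Call:
step_arm:
  moves:
    - [12,-40,-10,0,0,0.05,26]
    - [22,-85,-10,0,0,0.12,26]
    - [33,-130,-10,0,0,0.19,26]
    - [43,-175,-10,0,0,0.26,26]
    - [54,-220,-10,0,0,0.33,26]
    - [64,-265,-10,0,0,0.4,26]
    - [74,-310,-10,0,0,0.47,26]
    - [84,-355,-10,0,0,0.54,26]

```text
clock: 3.95
tcp_pos: [0.4293, 0.06, 0.1888]
orientation: [3.114, -0.414, -0.0]
contact_force: [1.2, 0.8, -0.8]
grip_width: 0.0271
gripper_force: 30.1
```

```bash
python3 -c "
from h import *
st();delta([.42,.23,.19],down(-20))"
```

```text
3.95 tcp [0.4293 0.06   0.1888] yawx -15.14 zax [-0. -0. -1.] F [ 1.2  0.8 -0.8] w 27.1 q [ 0.02  0.15 -0.33  2.13  0.06  0.87 -2.18]
shift mm [ -53.4 -161.7   -1.2] turn [0.0003 0.0001 0.0848]
```

Call:
step_arm:
  moves:
    - [-14,-43,0,0,0,0.04,26]
    - [-28,-86,0,0,0,0.085,26]
    - [-42,-130,0,0,0,0.085,26]
    - [-53,-162,0,0,0,0.085,26]
    - [-53,-162,0,0,0,0.085,26]
    - [-53,-162,0,0,0,0.085,26]

```text
clock: 4.55
tcp_pos: [0.4201, 0.2288, 0.1884]
orientation: [3.094, -0.538, -0.002]
contact_force: [-0.0, -0.6, -1.3]
grip_width: 0.0276
gripper_force: 30.1
```

```bash
python3 -c "
from h import *
st(); f,P=wrist('w2'); st()"
```

```text
4.55 tcp [0.4201 0.2288 0.1884] yawx -19.73 zax [-0.001 -0.001 -1.   ] F [-0.  -0.6 -1.3] w 27.6 q [-0.25  0.24 -0.43  2.03  0.13  0.9  -2.66]
4.6 tcp [0.4204 0.2275 0.1884] yawx -19.86 zax [-0.001 -0.001 -1.   ] F [-0.   0.3 -0.7] w 27.5 q [-0.25  0.24 -0.43  2.03  0.13  0.9  -2.66]
```

View pics/w2.png

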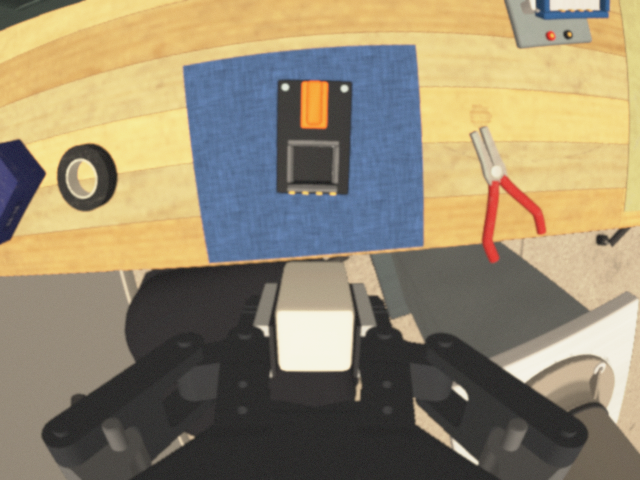

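The wrist view shows the carrier plate with corners near (278,80), (352,80), (350,194), (278,193), roughly aligned with the tool. The held relay is at (315,310). I'll fit the carrier outline.

```bash
cat >> h.py <<'E'
def rayplane(f,z):
    K=f["mtx"]; g=dict(f); g["depth"]=np.ones(f["depth"].shape); Q=fcloud(g)
    M=cv2.Rodrigues(np.asarray(f["rvec"],float))[0]; C=-M.T@np.ravel(f["tvec"])
    D=Q-C; return C+D*((z-C[2])/D[...,2])[...,None],C
E
cat > carr.py <<'E'
import sys
from h import *
f=dict(np.load(sys.argv[1])); P=fcloud(f); hsv=cv2.cvtColor(f["image"],cv2.COLOR_RGB2HSV).astype(int); H,S,V=[hsv[...,i] for i in range(3)]
c=np.array([.475,.207]); near=(np.hypot(P[...,0]-c[0],P[...,1]-c[1])<.08)&(f["depth"]>0)
Q,C=rayplane(f,.0104); print("cam",C.round(4))
m=near&(P[...,2]>.004)&(P[...,2]<.015)&~((H>95)&(H<125)&(S>90)&(V>70)); m=cv2.morphologyEx(m.astype(np.uint8),cv2.MORPH_OPEN,np.ones((3,3)))>0
print("plate");rc(Q,m); rc(P,m)
o=near&(H<20)&(S>150)&(V>100)
ft=o&(P[...,2]>.046); print("fin top"); rc(P,ft)
lip=near&(P[...,2]>.03)&(P[...,2]<.044)&~(o)&(S<90); print("lip");rc(P,lip)
print("mat z",np.median(P[near&(H>95)&(H<125)&(S>90)][:,2]))
E
python3 carr.py w2.npz
```

```text
cam [0.4918 0.2035 0.3321]
plate
5735 mean [0.48   0.2084 0.0104] rect [478.  209.1] [ 63.7 100. ] 69.0
5735 mean [0.4801 0.2083 0.0115] rect [477.5 209.4] [ 64.  101.2] 69.3
fin top
720 mean [0.5041 0.1991 0.0519] rect [504.  199.2] [12.  33.6] 70.3
lip
677 mean [0.4556 0.2175 0.0372] rect [457.8 217. ] [40.6 41.8] 68.9
mat z 0.003531978692104109
```

```bash
python3 -c "
from h import *
st(); delta([.4574,.2169,.065],down(-20.5))"
```

```text
4.6 tcp [0.4204 0.2275 0.1884] yawx -19.86 zax [-0.001 -0.001 -1.   ] F [-0.   0.3 -0.7] w 27.5 q [-0.25  0.24 -0.43  2.03  0.13  0.9  -2.66]
shift mm [ 38.5  -2.8 123.4] turn [0.0016 0.0006 0.0113]
```

Call:
step_arm:
  moves:
    - [20,-1.5,30,0,0,0.011,26]
    - [38.5,-2.8,60,0,0,0.011,26]
    - [38.5,-2.8,95,0,0,0.011,26]
    - [38.5,-2.8,115,0,0,0.011,26]
    - [38.5,-2.8,123,0,0,0.011,26]
    - [38.5,-2.8,123,0,0,0.011,26]
    - [38.5,-2.8,123,0,0,0.011,26]

```text
clock: 5.3
tcp_pos: [0.4585, 0.2179, 0.0669]
orientation: [-3.091, 0.559, -0.002]
contact_force: [0.0, 0.4, -0.8]
grip_width: 0.0278
gripper_force: 30.1
```

```bash
python3 -c "
from h import *
st(); delta([.4574,.2169,.0272],down(-20.5));
f,P=wrist('w3'); cv2.imwrite('pics/w3.png',cv2.resize(f['image'][150:480,160:480,::-1],None,fx=1.8,fy=1.8))"
```

```text
5.3 tcp [0.4585 0.2179 0.0669] yawx -20.52 zax [ 0.001  0.    -1.   ] F [ 0.   0.4 -0.8] w 27.8 q [-0.28  0.46 -0.35  2.07  0.26  0.66 -2.73]
shift mm [-0.8  1.4 39.7] turn [-0.0007 -0.0011 -0.0003]
```

View pics/w3.png

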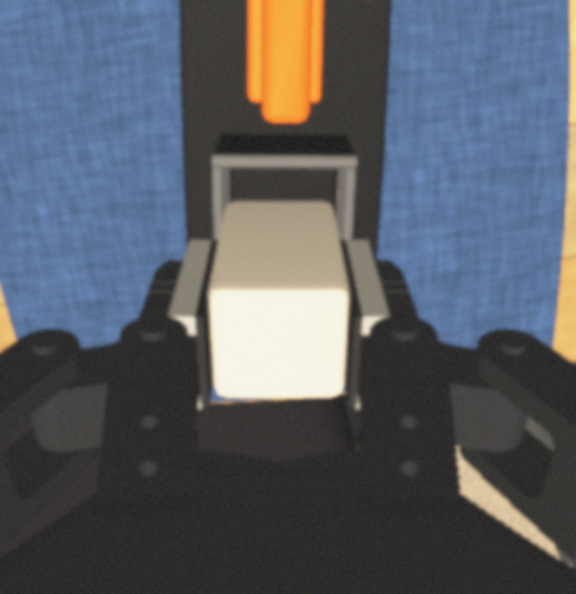

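Close view: the relay (top centre x≈279, far lower edge 222–335) sits about 1 mm left of the pocket centre (x≈284) and square to it. That agrees with the computed +1.4 mm in tool y.

```bash
python3 -c "
from h import *
st(); delta([.4574,.2169,.0272],down(-20.5))"
```

```text
5.35 tcp [0.4587 0.2183 0.0672] yawx -20.5 zax [ 0.002  0.001 -1.   ] F [0.4 0.6 0.1] w 27.5 q [-0.28  0.46 -0.35  2.07  0.26  0.66 -2.73]
shift mm [-0.8  1.8 40. ] turn [-0.0014 -0.0016 -0.    ]
```

Call:
step_arm:
  moves:
    - [-0.8,1.5,3,0,0,0,26]
    - [-0.8,1.5,8,0,0,0,26]
    - [-0.8,1.5,14,0,0,0,26]
    - [-0.8,1.5,19,0,0,0,26]
    - [-0.8,1.5,24,0,0,0,26]
    - [-0.8,1.5,24,0,0,0,26]

```text
clock: 5.95
tcp_pos: [0.4562, 0.2168, 0.0411]
orientation: [3.091, -0.558, -0.002]
contact_force: [0.9, -0.8, -1.4]
grip_width: 0.0274
gripper_force: 30.2
```

```bash
python3 -c "
from h import *
st(); delta([.4574,.2169,.0272],down(-20.5))"
```

```text
5.95 tcp [0.4562 0.2168 0.0411] yawx -20.46 zax [-0.001 -0.001 -1.   ] F [ 0.9 -0.8 -1.4] w 27.4 q [-0.29  0.5  -0.34  2.08  0.28  0.6  -2.75]
shift mm [ 1.1 -0.5 13.9] turn [0.001  0.0008 0.0007]
```

Call:
step_arm:
  moves:
    - [0.5,0,4,0,0,0,26]
    - [0.5,0,8,0,0,0,26]
    - [0.5,0,11,0,0,0,26]
    - [0.5,0,13,0,0,0,26]
    - [0.5,0,13,0,0,0,26]

```text
clock: 6.45
tcp_pos: [0.4568, 0.2168, 0.0286]
orientation: [3.091, -0.558, -0.001]
contact_force: [0.7, -0.8, -1.5]
grip_width: 0.0271
gripper_force: 30.2
```

```bash
python3 -c "
from h import *
st(); delta([.4574,.2169,.0272],down(-20.5))"
```

```text
6.45 tcp [0.4568 0.2168 0.0286] yawx -20.46 zax [-0.001 -0.    -1.   ] F [ 0.7 -0.8 -1.5] w 27.1 q [-0.3   0.52 -0.33  2.09  0.3   0.58 -2.77]
shift mm [ 0.6 -0.3  1.4] turn [0.0005 0.0004 0.0006]
```

Call:
step_arm:
  moves:
    - [0,0,1,0,0,0,27]
    - [0,0,1,0,0,0,48]
    - [0,0,1,0,0,0,48]
    - [0,0,1,0,0,0,48]
    - [0,0,1,0,0,0,48]
    - [0,0,1,0,0,0,48]

```text
clock: 7.05
tcp_pos: [0.4571, 0.2169, 0.028]
orientation: [-3.092, 0.558, -0.0]
contact_force: [-0.2, -0.9, -0.7]
grip_width: 0.0476
gripper_force: 0.0
```

```bash
python3 -c "
from h import *
st(); delta([.4574,.2169,.16],down(-20.5))"
```

```text
7.05 tcp [0.4571 0.2169 0.028 ] yawx -20.47 zax [ 0.  0. -1.] F [-0.2 -0.9 -0.7] w 47.6 q [-0.3   0.52 -0.32  2.09  0.3   0.58 -2.77]
shift mm [ 3.00e-01 -1.00e-01 -1.32e+02] turn [-0.0001 -0.0001  0.0006]
```

Call:
step_arm:
  moves:
    - [0,0,-20,0,0,0,55]
    - [0,0,-55,0,0,0,60]
    - [0,0,-95,0,0,0,60]
    - [0,0,-115,0,0,0,60]
    - [0,0,-115,0,0,0,60]
    - [0,0,-115,0,0,0,60]

```text
clock: 7.65
tcp_pos: [0.4571, 0.2167, 0.143]
orientation: [-3.091, 0.558, -0.001]
contact_force: [0.0, 0.3, -0.7]
grip_width: 0.0603
gripper_force: 0.0
```

```bash
cat >> carr.py <<'E'
t=near&(P[...,2]>.053)&(P[...,2]<.066)&(S<70)&(V>120); print("relay top"); rc(P,t)
E
python3 -c "
from h import *
f,P=wrist('w4');cv2.imwrite('pics/w4.png',f['image'][...,::-1]);st()"; python3 carr.py w4.npz; python3 -c "
from h import *
delta([.504,.1995,.07],down(-20.5))"
```

```text
7.7 tcp [0.4565 0.2164 0.1423] yawx -20.47 zax [-0.001 -0.001 -1.   ] F [ 0.3 -0.5  0. ] w 60.0 q [-0.23  0.34 -0.4   2.02  0.18  0.82 -2.66]
cam [0.5281 0.1904 0.2868]
plate
5695 mean [0.488  0.2055 0.0104] rect [478.1 209.1] [63.6 99.2] 69.5
5695 mean [0.4881 0.2054 0.0115] rect [478.2 209.3] [64.2 99.3] 69.5
fin top
955 mean [0.5047 0.199  0.0521] rect [504.3 199. ] [11.5 33.5] 69.4
lip
709 mean [0.4675 0.2132 0.0373] rect [457.5 216.9] [39.6 41. ] 69.2
mat z 0.003563260948518775
relay top
1786 mean [0.4582 0.2167 0.0591] rect [457.2 216.9] [28.1 27.9] 68.8
shift mm [50.4 -0.8 72.2] turn [0.001  0.0006 0.0005]
```

View pics/w4.png

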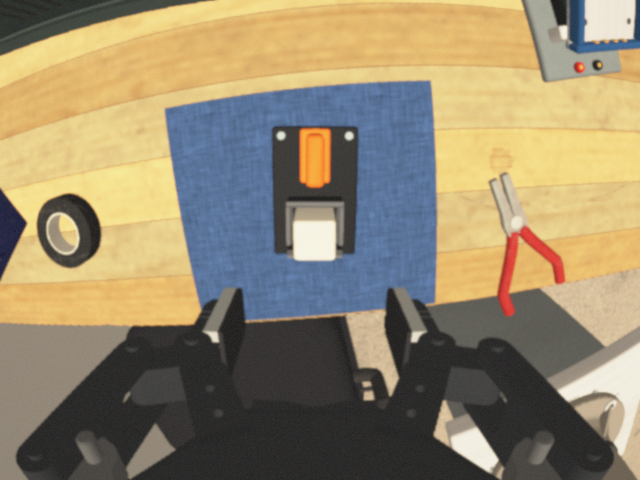

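The relay is seated in the pocket: top centre at (314,240), world (0.4572, 0.2169), top z 59 mm. The orange fin is at (315,157). I'll grasp the fin next.

Call:
step_arm:
  moves:
    - [25,-0.5,0,0,0,0,60]
    - [50,-0.5,20,0,0,0,60]
    - [50,-0.5,50,0,0,0,60]
    - [50,-0.5,72,0,0,0,60]
    - [50,-0.5,72,0,0,0,60]
    - [50,-0.5,72,0,0,0,60]

```text
clock: 8.3
tcp_pos: [0.5032, 0.1998, 0.0701]
orientation: [3.091, -0.557, -0.004]
contact_force: [0.5, 0.4, 0.0]
grip_width: 0.0597
gripper_force: 0.0
```

```bash
python3 -c "
from h import *
st(); delta([.5041,.1994,.0205],down(-20.5))"
```

```text
8.3 tcp [0.5032 0.1998 0.0701] yawx -20.44 zax [-0.002 -0.001 -1.   ] F [0.5 0.4 0. ] w 59.7 q [-0.22  0.5  -0.35  1.98  0.25  0.7  -2.65]
shift mm [ 1.1 -0.1 49.6] turn [0.0016 0.002  0.0011]
```

Call:
step_arm:
  moves:
    - [0.5,0,20,0,0,0,60]
    - [0.5,0,40,0,0,0,50]
    - [0.5,0,49,0,0,0,40]
    - [0.5,0,49,0,0,0,30]
    - [0.5,0,49,0,0,0,20]
    - [0.5,0,49,0,0,0,8]
    - [0.5,0,49,0,0,0,8]
    - [0.5,0,49,0,0,0,8]
  grip_force: 100

```text
clock: 9.1
tcp_pos: [0.5054, 0.2, 0.0234]
orientation: [-3.091, 0.558, -0.003]
contact_force: [-1.4, -0.2, 6.9]
grip_width: 0.0106
gripper_force: 98.0
```

Call:
step_arm:
  moves:
    - [0,0,0,0,0,0,8]
    - [0,0,0,0,0,0,8]
    - [0,0,-3,0,0,0,8]
    - [0,0,-8,0,0,0,8]
    - [0,0,-15,0,0,0,8]
    - [0,0,-15,0,0,0,8]

```text
clock: 9.7
tcp_pos: [0.5051, 0.2, 0.038]
orientation: [-3.091, 0.558, -0.002]
contact_force: [-0.0, 0.2, -3.0]
grip_width: 0.0101
gripper_force: 97.4
```

```bash
python3 -c "
from h import *
st(); o=r.get_obs(); print(o['gripper_force'],o['moment'])
f,P=wrist('w5')"; python3 carr.py w5.npz
```

```text
9.7 tcp [0.5051 0.2    0.038 ] yawx -20.48 zax [ 0.002  0.001 -1.   ] F [-0.   0.2 -3. ] w 10.1 q [-0.24  0.55 -0.32  2.    0.28  0.64 -2.67]
97.4091124534607 [-0.03618916 -0.11056912  0.07520754]
cam [0.5761 0.1736 0.1819]
plate
0 mean [nan nan nan] rect [0. 0.] [0. 0.] 0.0
0 mean [nan nan nan] rect [0. 0.] [0. 0.] 0.0
fin top
3003 mean [0.5094 0.1984 0.0645] rect [488.4 177. ] [67.5 49.9] 69.8
lip
8 mean [0.5156 0.1965 0.0435] rect [515.6 196.5] [23.   0.5] 69.2
mat z 0.003572559102650162
relay top
1086 mean [0.4833 0.2083 0.0581] rect [492.4 205. ] [22.3 51.2] 69.7h.py:24: RuntimeWarning: Mean of empty slice.
  q=P[m]; c=cv2.minAreaRect((q[:,:2]*1000).astype(np.float32)); print(m.sum(),"mean",q.mean(0).round(4),"rect",np.round(c[0],1),np.round(c[1],1),round(c[2],1))
  ret = um.true_divide(
```

Lifted: about 2.6–3 N load. Next I'll raise it and check how the carrier sits in the hand.

Call:
step_arm:
  moves:
    - [0,0,-20,0,0,0,8]
    - [0,0,-50,0,0,0,8]
    - [0,0,-85,0,0,0,8]
    - [0,0,-120,0,0,0,8]
    - [0,0,-140,0,0,0,8]
    - [0,0,-150,0,0,0,8]
    - [0,0,-150,0,0,0,8]

```text
clock: 10.45
tcp_pos: [0.505, 0.1999, 0.1878]
orientation: [-3.091, 0.558, -0.003]
contact_force: [-0.0, 0.2, -4.2]
grip_width: 0.0106
gripper_force: 97.8
```

```bash
cat > hand.py <<'E'
import sys
from h import *
f,P=wrist(sys.argv[1]); st(); o=r.get_obs(); T=R.from_rotvec(o["orientation"]); L=(P-o["tcp_pos"])@T.as_matrix()*1000
hsv=cv2.cvtColor(f["image"],cv2.COLOR_RGB2HSV); S,V=hsv[...,1],hsv[...,2]
m=(f["depth"]>0)&(abs(L[...,1])<34)&(abs(L[...,0]+0)<40)&(L[...,2]>6)&(L[...,2]<19)&(V<90)
q=L[m]; print(len(q),q.min(0).round(1),q.max(0).round(1),np.percentile(q,[2,50,98],axis=0).round(1))
A=np.c_[q[:,:2],np.ones(len(q))]; c=np.linalg.lstsq(A,q[:,2],rcond=None)[0]
for _ in range(4):
    k=abs(A@c-q[:,2])<1.5; c=np.linalg.lstsq(A[k],q[k,2],rcond=None)[0]
print("plane z=",c.round(4),k.sum(),"tilt deg x,y",np.degrees(np.arctan(c[:2])).round(2)); p=q[k]; rr=cv2.minAreaRect(p[:,:2].astype(np.float32)); print("rect tool xy",np.round(rr[0],1),np.round(rr[1],1),round(rr[2],1), "xmax",np.percentile(p[:,0],99).round(1),"y",np.percentile(p[:,1],[1,99]).round(1))
cv2.imwrite(f"pics/{sys.argv[1]}.png",f["image"][...,::-1])
E
python3 hand.py w6
```

```text
10.5 tcp [0.5043 0.1995 0.1865] yawx -20.47 zax [-0. -0. -1.] F [-0.1  0.  -2.6] w 10.2 q [-0.17  0.34 -0.39  1.9   0.16  0.94 -2.57]
5470 [-28.8 -32.9   8.7] [22.5 31.3 17.1] [[-19.7 -31.7   9.4]
 [  8.6   0.5  10.7]
 [ 22.   30.2  14.4]]
plane z= [4.30000e-03 8.00000e-04 1.06067e+01] 4972 tilt deg x,y [0.24 0.05]
rect tool xy [-2.1 -0.7] [63.4 49.4] 89.6 xmax 21.8 y [-32.   30.4]
```

View pics/w6.png

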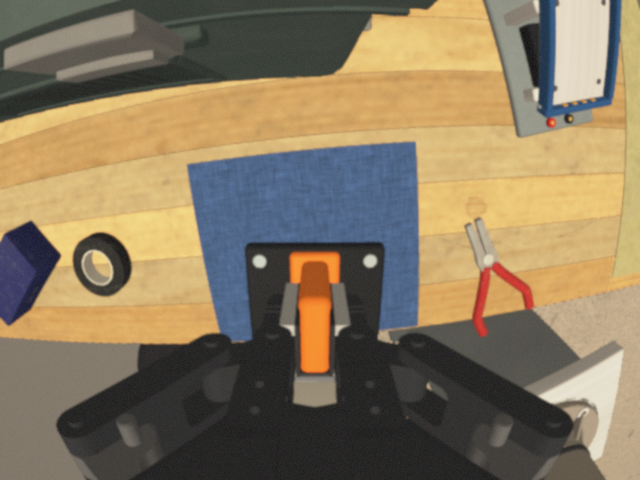

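The carrier hangs level in the hand (tilt 0.2°, plate rear edge at y=245). Next, a hover short of the stand for a close measurement of the cradle.

```bash
python3 -c "
from h import *
delta([.46,-.05,.25],down(-4.4))"
```

```text
shift mm [ 45.7 249.2 -63.4] turn [ 0.0003  0.     -0.2805]
```

Call:
step_arm:
  moves:
    - [0,15,-30,0,0,0,8]
    - [8,50,-50,0,0,-0.04,8]
    - [16,92,-63,0,0,-0.09,8]
    - [24,135,-63,0,0,-0.14,8]
    - [32,175,-63,0,0,-0.19,8]
    - [40,215,-63,0,0,-0.24,8]
    - [46,240,-63,0,0,-0.28,8]
    - [46,249,-63,0,0,-0.28,8]

```text
clock: 11.3
tcp_pos: [0.459, -0.0531, 0.2481]
orientation: [3.138, -0.128, -0.005]
contact_force: [0.1, -0.5, -2.0]
grip_width: 0.0106
gripper_force: 98.4
```

Call:
step_arm:
  moves:
    - [0,0,0,0,0,0,8]
    - [0,0,0,0,0,0,8]
    - [0,0,0,0,0,0,8]

```text
clock: 11.6
tcp_pos: [0.4607, -0.0479, 0.2496]
orientation: [-3.139, 0.117, 0.001]
contact_force: [-0.7, 0.6, -1.4]
grip_width: 0.0103
gripper_force: 98.5
```

Run:
```python
from h import *
f,P=wrist('w7'); st()
near=(abs(P[...,0]-.572)<.09)&(abs(P[...,1]+.062)<.07)&(f["depth"]>0)
bed=near&(abs(P[...,0]-.57)<.03)&(abs(P[...,1]+.063)<.025)&(P[...,2]>.045)&(P[...,2]<.1)
q=P[bed]; 
for _ in range(3):
    c=q.mean(0); n=np.linalg.svd(q-c,full_matrices=False)[2][2]; n*=np.sign(n[2]); q=q[abs((q-c)@n)<.0025]
x=np.cross([0,0,1],n); x=-np.cross(x,n); y=np.cross(n,x); x/=np.linalg.norm(x); x*=np.sign(x[0]); y=np.cross(n,x);y/=np.linalg.norm(y)
print("bed",len(q),c.round(4),"n",n.round(4),"slope",np.degrees(np.arccos(n[2])).round(2),"yaw",np.degrees(np.arctan2(x[1],x[0])).round(2))
L=(P-c)@np.stack([x,y,n]).T*1000
hsv=cv2.cvtColor(f["image"],cv2.COLOR_RGB2HSV).astype(int);H,S,V=[hsv[...,i] for i in range(3)]
blue=near&(H>95)&(H<128)&(S>100)&(abs(L[...,2]-8)<7)
b=L[blue]; print("blue",len(b),np.percentile(b,[1,50,99],axis=0).round(1)); rr=cv2.minAreaRect(b[:,:2].astype(np.float32)); print(np.round(rr[0],1),np.round(rr[1],1),rr[2])
for s in(-1,1):
    e=b[b[:,1]*s>20]; print("rim",s,np.percentile(e[:,1],[1,5,50,95,99]).round(1),"z",np.percentile(e[:,2],[5,95]).round(1))
be=near&(abs(L[...,2])<2)&(S<90)&(V>100)&(abs(L[...,1])<45)&(abs(L[...,0])<75); b=L[be]; print("bed ext",np.percentile(b,[.5,50,99.5],axis=0).round(1))
print("stand base");rc(P,near&(P[...,2]>.008)&(P[...,2]<.018))
lift=(.068-c[2])/x[2]; print("s for z=68: point",(c+x*lift).round(4),"s",lift*1000)
cv2.imwrite("pics/w7.png",f["image"][...,::-1])
```

```text
11.65 tcp [ 0.4608 -0.048   0.2497] yawx -4.28 zax [-0.  0. -1.] F [-0.5  0.5 -2.4] w 9.8 q [ 0.24  0.12 -0.3   2.    0.04  1.02 -1.72]
bed 4090 [ 0.5711 -0.063   0.0679] n [-0.4204  0.0296  0.9068] slope 24.93 yaw -4.03
blue 1951 [[-52.9 -39.3   4.4]
 [-13.7   2.4   9.5]
 [ 54.5  43.5  11.5]]
[1.  2.1] [ 83.7 109.6] 89.63981628417969
rim -1 [-39.4 -39.  -36.4 -25.6 -21.1] z [ 7.7 11.2]
rim 1 [21.4 26.1 40.4 43.2 43.7] z [ 7.2 10.9]
bed ext [[-48.  -34.   -1.8]
 [  8.7   1.8  -0. ]
 [ 56.7  37.9   1.8]]
stand base
1756 mean [ 0.517  -0.0545  0.013 ] rect [574.4 -60.7] [100.7 150.8] 86.1
s for z=68: point [ 0.5714 -0.063   0.068 ] s 0.30761190529520727
```

View pics/w7.png

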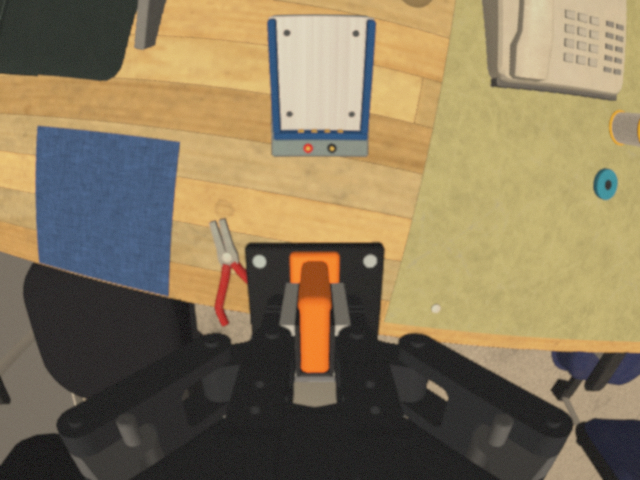

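The cradle is measured: rims spanning y -39.4 to 43.7 about the patch centre, ledge in the image at v≈132. Origin ≈ (0.5738, -0.0611, 0.068), yaw -4.0°, slope 25°. Next I'll tilt and go to the pre-pose.

```bash
cat >> h.py <<'E'
O=np.array([.5738,-.0611,.068]); Rc=R.from_euler('z',-4.0,degrees=True)*R.from_euler('y',-25,degrees=True)
G=np.array([28.4,-.3,20.2])
def crad(d): return O+Rc.apply((np.array(d)+G)/1000), Rc*R.from_euler('x',180,degrees=True)
def cst():
    o=r.get_obs(); T=R.from_rotvec(o["orientation"])*R.from_euler('x',-180,degrees=True); p=Rc.inv().apply(o["tcp_pos"]-O)*1000
    E=Rc.inv()*T; print("carrier in cradle mm",(p-E.apply(G)).round(1),"rot deg",np.degrees(E.as_rotvec()).round(2),"F cradle",Rc.inv().apply(o["contact_force"]).round(1),o["gripper_force"])
E
python3 -c "
from h import *
st(); delta(*crad([8,0,50]))"
```

```text
11.65 tcp [ 0.4608 -0.048   0.2497] yawx -4.28 zax [-0.  0. -1.] F [-0.5  0.5 -2.4] w 9.8 q [ 0.24  0.12 -0.3   2.    0.04  1.02 -1.72]
shift mm [117.1   4.9 102.7] turn [ 0.0006  0.4366 -0.005 ]
```

Call:
step_arm:
  moves:
    - [15,1,5,0,0.04,0,8]
    - [30,2,15,0,0.1,0,8]
    - [50,3,30,0,0.17,0,8]
    - [70,4,50,0,0.24,0,8]
    - [90,5,70,0,0.31,0,8]
    - [105,5,88,0,0.37,-0.002,8]
    - [117,5,100,0,0.42,-0.005,8]
    - [117,5,103,0,0.436,-0.005,8]

```text
clock: 12.45
tcp_pos: [0.5763, -0.0622, 0.1448]
orientation: [3.051, -0.107, 0.673]
contact_force: [-1.0, 1.1, -2.3]
grip_width: 0.0103
gripper_force: 98.7
```

Call:
step_arm:
  moves:
    - [0,0,0,0,0,0,8]
    - [0,0,0,0,0,0,8]
    - [0,0,0,0,0,0,8]

```text
clock: 12.75
tcp_pos: [0.5774, -0.0632, 0.1477]
orientation: [3.049, -0.109, 0.677]
contact_force: [0.2, -0.8, -2.9]
grip_width: 0.0103
gripper_force: 98.7
```

```bash
python3 -c "
from h import *
st(); cst(); delta(*crad([8,0,50]));delta(*crad([8,0,10]))"; python3 hand.py w8
```

```text
12.75 tcp [ 0.5774 -0.0632  0.1477] yawx -4.09 zax [ 0.422 -0.031 -0.906] F [ 0.2 -0.8 -2.9] w 10.3 q [ 0.13  0.27 -0.18  2.19  0.34  0.27 -1.98]
carrier in cradle mm [ 8.7 -1.5 50.4] rot deg [-0.09 -0.03 -0.08] F cradle [-1.  -0.8 -2.8] 98.73040437698364
shift mm [-0.7 -1.5  0.4] turn [ 0.0016 -0.0005 -0.0015]
shift mm [-0.7 -1.6 40.4] turn [ 0.0016 -0.0005 -0.0015]
12.8 tcp [ 0.5774 -0.0634  0.1477] yawx -4.11 zax [ 0.422 -0.031 -0.906] F [ 0.6 -1.  -3. ] w 9.9 q [ 0.13  0.27 -0.18  2.19  0.34  0.27 -1.98]
5481 [-28.6 -32.7  10.3] [22.6 31.3 18.5] [[-19.7 -31.5  10.9]
 [  8.6  -1.6  12.2]
 [ 21.9  30.2  15.8]]
plane z= [8.00000e-03 3.00000e-04 1.20828e+01] 4982 tilt deg x,y [0.46 0.02]
rect tool xy [-2.5 -0.7] [63.7 50.1] 88.8 xmax 21.6 y [-31.7  30.5]
```

Call:
step_arm:
  moves:
    - [-0.5,-1.5,10,0,0,0,8]
    - [-0.5,-1.5,22,0,0,0,8]
    - [-0.5,-1.5,32,0,0,0,8]
    - [-0.5,-1.5,40,0,0,0,8]
    - [-0.5,-1.5,40,0,0,0,8]
    - [-0.5,-1.5,40,0,0,0,8]

```text
clock: 13.4
tcp_pos: [0.5932, -0.0633, 0.11]
orientation: [3.049, -0.11, 0.674]
contact_force: [0.4, 1.5, -2.7]
grip_width: 0.0107
gripper_force: 98.7
```

```bash
python3 -c "
from h import *
st(); cst(); delta(*crad([8,0,0]))
f=r.grab_frame('scene'); cv2.imwrite('pics/s1.png',cv2.resize(f['image'][200:300,290:430,::-1],None,fx=5,fy=5,interpolation=cv2.INTER_CUBIC))"
```

```text
13.4 tcp [ 0.5932 -0.0633  0.11  ] yawx -4.1 zax [ 0.42  -0.031 -0.907] F [ 0.4  1.5 -2.7] w 10.7 q [ 0.07  0.35 -0.11  2.18  0.42  0.19 -2.06]
carrier in cradle mm [ 7.  -0.5  9.7] rot deg [-0.12  0.07 -0.09] F cradle [-0.9  1.5 -2.6] 98.70717287063599
shift mm [ 1.  -0.6  9.6] turn [ 0.002   0.0012 -0.0016]
```

View pics/s1.png

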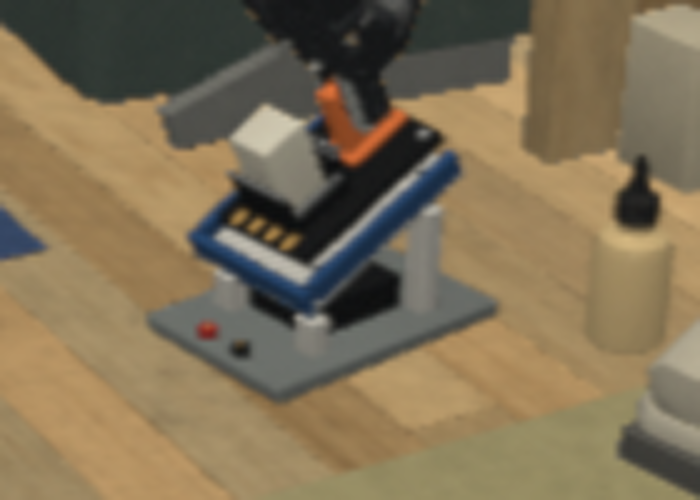

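The scene view shows the carrier held parallel just above the bed, relay at the low end, between the rims. j6 is close to its 0.17 limit, so I'll tilt 1.5° less for the last millimetres.

Call:
step_arm:
  moves:
    - [-1,0,2,0,-0.01,0,8]
    - [-2,-0.5,4,0,-0.02,0,8]
    - [-2,-0.5,6,0,-0.026,0,8]
    - [-2,-0.5,7.5,0,-0.026,0,8]
    - [-2,-0.5,7.5,0,-0.026,0,8]

```text
clock: 13.95
tcp_pos: [0.5948, -0.0632, 0.1027]
orientation: [3.058, -0.111, 0.636]
contact_force: [0.3, 0.4, -2.8]
grip_width: 0.0102
gripper_force: 98.7
```

```bash
python3 -c "
from h import *
st(); cst()"
```

```text
13.95 tcp [ 0.5948 -0.0632  0.1027] yawx -4.13 zax [ 0.397 -0.03  -0.917] F [ 0.3  0.4 -2.8] w 10.2 q [ 0.09  0.37 -0.13  2.16  0.41  0.22 -2.05]
carrier in cradle mm [ 4.8 -0.3  3.1] rot deg [-0.12  1.51 -0.12] F cradle [-0.9  0.5 -2.6] 98.7024986743927
```

Call:
step_arm:
  moves:
    - [0,0,0.8,0,0,0,8]
    - [-1,0,1.6,0,0,0,8]
    - [-2,0,2.4,0,0,0,8]
    - [-2.5,0,2.4,0,0,0,8]
    - [-2.5,0,2.4,0,0,0,8]

```text
clock: 14.45
tcp_pos: [0.5946, -0.063, 0.1012]
orientation: [3.057, -0.11, 0.641]
contact_force: [-2.5, -1.2, 5.5]
grip_width: 0.0104
gripper_force: 100.3
```

```bash
python3 -c "
from h import *
st(); cst()"
```

```text
14.45 tcp [ 0.5946 -0.063   0.1012] yawx -4.12 zax [ 0.401 -0.03  -0.916] F [-2.5 -1.2  5.5] w 10.4 q [ 0.09  0.38 -0.13  2.17  0.42  0.21 -2.06]
carrier in cradle mm [ 4.1 -0.1  1.7] rot deg [-0.11  1.31 -0.11] F cradle [ 0.1 -1.3  6. ] 100.26780009269714
```

Call:
step_arm:
  moves:
    - [-1,0,-0.5,0,0.01,0,8]
    - [-2,0,-0.5,0,0.02,0,8]
    - [-3,0,-0.5,0,0.02,0,8]
    - [-4,0,-0.5,0,0.02,0,8]
    - [-4,0,-0.5,0,0.02,0,8]

```text
clock: 14.95
tcp_pos: [0.5904, -0.0627, 0.0991]
orientation: [3.051, -0.11, 0.669]
contact_force: [3.8, -0.2, -1.9]
grip_width: 0.0102
gripper_force: 98.9
```

```bash
python3 -c "
from h import *
st(); cst()"
```

```text
14.95 tcp [ 0.5904 -0.0627  0.0991] yawx -4.14 zax [ 0.417 -0.031 -0.908] F [ 3.8 -0.2 -1.9] w 10.2 q [ 0.09  0.37 -0.13  2.19  0.52  0.17 -2.16]
carrier in cradle mm [-0.2 -0.1  1.1] rot deg [-0.1   0.26 -0.12] F cradle [ 2.6  0.1 -3.4] 98.86163592338562
```

Call:
step_arm:
  moves:
    - [0.5,0,0.7,0,-0.01,0,8]
    - [0.5,0,1.2,0,-0.01,0,8]
    - [0.5,0,1.2,0,-0.01,0,8]
  grip_force: 40

```text
clock: 15.25
tcp_pos: [0.5906, -0.0627, 0.099]
orientation: [3.054, -0.11, 0.653]
contact_force: [-10.1, -0.5, 15.6]
grip_width: 0.0101
gripper_force: 102.2
```

```bash
python3 -c "
from h import *
st(); cst()"
```

```text
15.25 tcp [ 0.5906 -0.0627  0.099 ] yawx -4.12 zax [ 0.408 -0.031 -0.913] F [-10.1  -0.5  15.6] w 10.1 q [ 0.1   0.38 -0.15  2.18  0.51  0.19 -2.15]
carrier in cradle mm [-0.4 -0.1  1.2] rot deg [-0.14  0.87 -0.11] F cradle [-2.5 -1.2 18.4] 102.2249436378479
```

Call:
step_arm:
  moves:
    - [0,0,-0.5,0,0,0,8]
    - [0,0,-0.5,0,0,0,10]
    - [0,0,-0.5,0,0,0,14]
    - [0,0,-0.5,0,0,0,22]
    - [0,0,-0.5,0,0,0,34]
    - [0,0,-0.5,0,0,0,34]
    - [0,0,-0.5,0,0,0,34]

```text
clock: 15.95
tcp_pos: [0.5901, -0.0627, 0.0979]
orientation: [3.055, -0.11, 0.65]
contact_force: [0.7, -0.8, 0.5]
grip_width: 0.0339
gripper_force: 0.0
```

```bash
python3 -c "
from h import *
st(); cst()"
```

```text
15.95 tcp [ 0.5901 -0.0627  0.0979] yawx -4.11 zax [ 0.406 -0.03  -0.913] F [ 0.7 -0.8  0.5] w 33.9 q [ 0.1   0.38 -0.15  2.18  0.51  0.19 -2.15]
carrier in cradle mm [-1.3 -0.1  0.5] rot deg [-0.12  0.96 -0.1 ] F cradle [ 0.9 -0.7  0.1] 0.0
```

Released, no force. I'll back straight out along the tool axis.

Call:
step_arm:
  moves:
    - [0,0,-10,0,0,0,36]
    - [0,0,-30,0,0,0,40]
    - [0,0,-60,0,0,0,40]
    - [0,0,-95,0,0,0,40]
    - [0,0,-110,0,0,0,40]
    - [0,0,-110,0,0,0,40]
    - [0,0,-110,0,0,0,40]

```text
clock: 16.65
tcp_pos: [0.5454, -0.0597, 0.1988]
orientation: [3.054, -0.111, 0.652]
contact_force: [0.5, 0.2, 0.1]
grip_width: 0.0398
gripper_force: 0.0
```

Run:
```python
from h import *
st()
g=r.grab_frame('scene'); cv2.imwrite('pics/s2.png',cv2.resize(g['image'][200:300,290:430,::-1],None,fx=5,fy=5,interpolation=cv2.INTER_CUBIC))
f,P=wrist('w9'); L=Rc.inv().apply((P-O).reshape(-1,3)).reshape(P.shape)*1000
hsv=cv2.cvtColor(f["image"],cv2.COLOR_RGB2HSV).astype(int);H,S,V=[hsv[...,i] for i in range(3)]
near=(f["depth"]>0)&(abs(L[...,0])<70)&(abs(L[...,1])<45)
def s(n,m): q=L[m]; rr=cv2.minAreaRect(q[:,:2].astype(np.float32)); print(n,len(q),np.median(q,0).round(1),np.round(rr[0],1),np.round(rr[1],1),round(rr[2],1))
s("plate",near&(V<90)&(S<120)&(abs(L[...,2]-8)<3.5)&(abs(L[...,1])<34)&(abs(L[...,0])<53))
s("relay",near&(abs(L[...,2]-56)<4)&(V>110)&(S<70)); s("fin",near&(L[...,2]>45)&(H<20)&(S>150))
```

```text
16.65 tcp [ 0.5454 -0.0597  0.1988] yawx -4.14 zax [ 0.407 -0.031 -0.913] F [0.5 0.2 0.1] w 39.8 q [ 0.33  0.15 -0.38  2.19  0.27  0.41 -1.91]
plate 4695 [13.  -9.3  8.9] [-0.3  0. ] [101.   65.8] 0.5
relay 1491 [-21.5   2.   56.7] [-23.2   1.9] [27.8 28. ] 89.4
fin 885 [29.3 -0.1 49.6] [28.2 -0.2] [33.2 11.4] 0.5
```

View pics/s2.png

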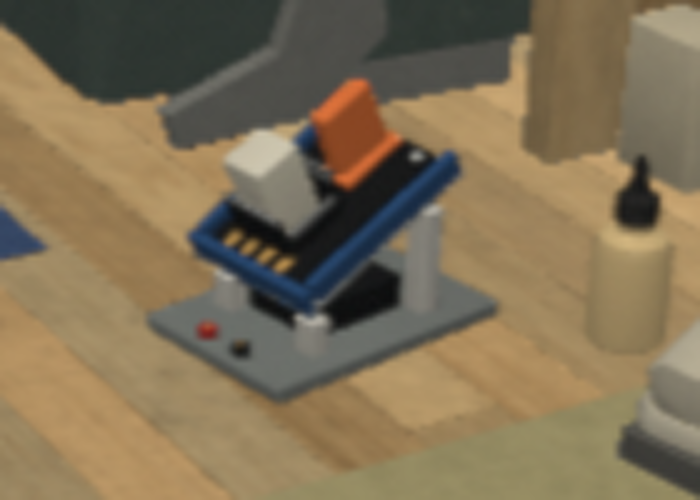

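The carrier lies flat at the ledge, with its plate centre at (-0.3, 0.0) mm in the cradle. The relay is upright in the pocket at the low end, and the gripper is clear.

```bash
python3 -c "
from bench import r
print(r.hand_in())"
```

```text
the job is handed in; nothing more can be done
None
```

The relay stands in the carrier's pocket. The loaded carrier lies flat in the cradle against the front ledge, within about 1 mm of its place and let go. The job was handed in at about 17 s; no verdict came back.

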